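# Stop the inspection microscope rocking with a wedge

## Task

The inspection microscope rocks because the foot at its front-left corner has lost its rubber pad and hangs clear of the bench. Without picking anything up, push the wooden wedge with the fingertips, thin end first, in under that bare foot until the foot bears snugly on it, but stop before the push shoves the microscope out of its place or jacks it out of level. Then press down firmly on top of that corner for a moment to make sure that it no longer rocks, and leave the wedge in place and all the other things alone.

Things in the scene. Friction and masses are not known exactly. Their poses are not given: they have to be found in the camera images.
- microscope: Camera microscope, 3 kg, loose. White base 190 x 160 mm (x, y), 16 to 30 mm above the bench, a lug and foot at each corner. Column 286 mm high at x = 75; lens (64 mm across, from 121 mm up) over x = -20, y = 0. Origin on the bench midway between the feet; -x front, +y left, z up. Stands level on three domed rubber feet; 3 to 4 N on the bare corner tip it down 6 mm until it is shimmed.
- bare_corner: The microscope's front-left lug (at x = -100, y = 85 mm of it; part of it): round white ear 40 mm across, 16 to 32 mm above the bench, a flush screw in its top, the bare foot under it. Origin at bench level below its middle, axes as the microscope's.
- bare_foot (a point): Lowest point of the bare foot: a round-ended steel stud 16 mm across (end radius 8 mm) under the middle of the front-left lug. At the start it hangs 6 mm above the bench.
- corner_top (a point): Middle of the flat top of the front-left lug, 32 mm above the bench: the place to press, with 5 N or more.
- wedge: Beech wedge, 40 g, loose and flat on the bench left of the bare foot, thin end towards it. 100 mm long (x), 44 wide (y); top slopes evenly from 13 mm high at the upright back (x = -50) to 2 mm at the thin edge (x = +50). Origin mid-underside. Its top is 6 mm high at x = +14: there it meets the foot. A push of 5 to 8 N seats it snugly and it stays; over 10 N may shove the microscope.
- solder_reel: Reel of solder standing on its flange, 58 mm across, 47 mm high, loose; to be left alone. Origin at the centre of its underside.
- flux_bottle: Small clear bottle with a black cap, 40 mm across, 95 mm high, loose; to be left alone. Origin at the centre of its underside.
- screwdriver: Screwdriver, 160 mm long, lying loose in front of the microscope; to be left alone. Origin under its middle, x along its length to the tip.
- parts_bin: Open red parts bin, 100 x 95 x 50 mm, loose, to the right of the microscope; to be left alone. Origin at the centre of its underside.
Not all that is in view belongs to the job. Of the things that look like the wedge, take the one that is nearest to the robot's base at the start.

How it is judged:
By the outcome, as a careful person would: the job done as asked, in the order asked, and still so for the second after the job is handed in, with the robot touching nothing.
It also fails if it takes over 61 s, if anything falls off the work surface, if the arm or the gripper's body presses on something with over 40 N, if the wrist force passes 120 N, or if a joint passes its speed limit or range.

## Robot

A 6-joint arm with a two-finger parallel gripper is mounted at the origin on the work surface. World frame = base frame: x ahead of the robot, y to its left, z up, the work surface at z = 0. Lengths are in m, angles in rad, forces in N, time in s.
With the tool pointing down it reaches from about 0.325 to 0.9 m from the base axis. Payload 6.1 kg.
Tool frame: the origin (TCP) lies midway between the tips of the shut fingers; the grasp point (between the pads) lies arm.grip_depth behind it (arm.grip_depth is the distance from the TCP to the grasp point, in m); z points along the fingers, y is the line along which they close (so a half turn about z gives the same grasp; the last joint's range is limited). The gripper opens to 85 mm and grips with 20 to 120 N. Pads are 22 mm wide; open, the fingers measure 114 mm over their backs; the gripper's body (76 mm by 85 mm) begins 54 mm behind the grasp point. The pads swing forward as they close: fully open they stand 13 mm farther back than shut.
Start: joints at [-1.282, 0.22, 1.526, -0, 1.395, -0.126], TCP at [0.252, -0.572, 0.231] pointing down, gripper open.
Joint ranges: [-2.98, 2.98], [-0.91, 2.08], [0.09, 2.57], [-1.24, 4.39], [0.2, 2.65], [-2.68, 2.68]. Speed limits (rad/s): [2.57, 2.57, 3.01, 3.14, 3.14, 3.14].

## Interface

Orientations are given as a 3x3 rotation matrix whose columns are the frame's x, y, z axes.
In Python, from bench import arm gives the robot as it stands.
- The arm moves only by the tool send_rows, never from a script. Its argument "steps" is a list of rows, each an object with "hand": the opening, from 0 (shut) to 1 (fully open); "offset": the shift along the tool's x, y, z in m, a list of three; "turn": the turn about the tool's z in degrees. In form: [{"hand": hand, "offset": [tx, ty, tz], "turn": turn}, ...]. A call has 1 to 5 rows; each row is the pose to reach, as a shift and turn from the pose commanded when the call began, along the tool's axes at that moment; what a row does not reach only later rows make up. A row lasts 1/10 s, in which the tool goes at most 50 mm and 8.59 degrees, less where a joint would pass 70% of its speed; a pose out of reach is approached as far as the arm can. A call with a gripper value outside its range is refused whole. The fingers move at their own pace and stop on an object; "force" is the grip in N (left out, the last holds). Time passes only in rows, so rows that repeat a pose let the fingers close. It gives the time, the measured TCP pose, the force, the opening and the grip force at its end, in the units of the state.
- arm.get_obs(): the state, without advancing time (a new reading comes with each control period).
- arm.snapshot(name): name is "side" or "top" or "wrist"; returns a dict with "color" (420x560x3 uint8, red, green, blue), "fov_y" (degrees; the focal length in pixels is half the picture's height over the tangent of half this angle, whatever the lens; pixels are square), "cx", "cy" (the principal point, pixels), "R" (3x3) and "t" (3): a world point X has camera coordinates R X + t; the wrist camera has in their place "mount" (4x4, takes a point from camera to tool coordinates, whose origin is the TCP and whose axes are the flange's). Camera axes: x right, y down, z forward; pixel columns grow to the right and rows downward; lengths in m; the calibration is good to about 2 mm. A picture is of the moment at which its call begins: read the wrist's pose just before it. There is no depth.
- arm.finish_job(): hands the job in; it is judged then, once.
The state is a dict: "clock": time; "joints": joint angles; "joint_vel": joint speeds; "tau": joint torques, N m; "tcp_pos": TCP position; "eef_rot": TCP orientation; "ft_force": force on the tool from outside, world axes, zero at the start; "ft_torque": the same for the moment, N m; "finger_gap": finger opening in m; "finger_force": force on a finger pad.
Only numpy, scipy, OpenCV 4.12 (cv2) and the standard library are available. Lean on these libraries where they do the work, as an engineer would, in place of code of your own. Each camera call takes 0.05 s, during which the arm holds its last target. There are 200 camera calls.

## Working session

There is one attempt and no reset: what is moved stays moved. The work goes in short steps, Python scripts to look and compute and a tool call to move; the robot and the scene stay as the last step left them, time stands still between calls to the robot, and variables do not carry over. Pictures are saved under pics/ and viewed, at most 10 in all, crops included, and the job is handed in when it is done.

Besides the shell and the picture viewer there is one more tool, called after "Emit:" in YAML: its name, and indented under it one key for each argument. send_rows: Moves the arm, as the interface text tells. Its arguments: {"type":"object","properties":{"steps":{"type":"array","items":{"type":"object","properties":{"hand":{"type":"number"},"offset":{"type":"array","items":{"type":"number"}},"turn":{"type":"number"}}}},"force":{"type":"number"}},"required":["steps"]}

```bash
mkdir -p pics; cat > h.py <<'E'
import numpy as np, cv2, pickle
from bench import arm
def snap(n, f):
    o=arm.get_obs(); s=arm.snapshot(n); s=dict(s); s['tcp_pos']=o['tcp_pos']; s['eef_rot']=o['eef_rot']
    cv2.imwrite(f'pics/{f}.png', s['color'][:,:,::-1]); pickle.dump(s,open(f'pics/{f}.pkl','wb')); return s
def cam(s):
    f=210/np.tan(np.radians(s['fov_y'])/2)
    if 'R' in s and s.get('mount') is None: return f,s['cx'],s['cy'],np.array(s['R']),np.array(s['t'])
    T=np.eye(4);T[:3,:3]=s['eef_rot'];T[:3,3]=s['tcp_pos'];M=np.linalg.inv(T@np.array(s['mount'])); return f,s['cx'],s['cy'],M[:3,:3],M[:3,3]
def unproj(s,u,v,z):
    f,cx,cy,R,t=cam(s); d=R.T@np.array([(u-cx)/f,(v-cy)/f,1]); c=-R.T@t; return c+d*(z-c[2])/d[2]
def proj(s,X):
    f,cx,cy,R,t=cam(s); p=R@np.array(X)+t; return np.array([cx+f*p[0]/p[2],cy+f*p[1]/p[2]])
E
python3 - <<'E'
from h import *
o=arm.get_obs(); print(o['clock'],o['tcp_pos'],o['eef_rot'],o['ft_force'],arm.grip_depth)
a=snap('top','top0');b=snap('side','side0'); 
for s in(a,b): print({k:v for k,v in s.items() if k in('fov_y','cx','cy','R','t')})
cv2.imwrite('pics/ts.png',cv2.resize(np.vstack([a['color'],b['color']])[:,:,::-1],None,fx=.71,fy=.71)) 
E
```

```text
0.0 [ 0.25167865 -0.57143203  0.23018929] [[ 9.15199037e-01  4.03001722e-01 -5.78083573e-04]
 [ 4.03002077e-01 -9.15197178e-01  1.85782994e-03]
 [ 2.19648211e-04 -1.93325305e-03 -9.99998107e-01]] [-0.67884729 -0.47428888 -0.12322858] 0.0187
{'fov_y': 46.955563122544554, 'cx': 274.77361197038095, 'cy': 216.346359882638, 'R': array([[-0.02404832, -0.99956761, -0.01691961],
       [-0.9868193 ,  0.02644401, -0.15965084],
       [ 0.16002923,  0.01285726, -0.98702854]]), 't': array([-1.14156964e-03,  6.30521710e-01,  1.16040394e+00])}
{'fov_y': 42.275731227219005, 'cx': 272.86079332020427, 'cy': 208.46582785734114, 'R': array([[-0.93567825, -0.35248883, -0.01605732],
       [-0.15887023,  0.4614796 , -0.87280973],
       [ 0.31506581, -0.81411805, -0.4877964 ]]), 't': array([0.56650642, 0.17197313, 0.96814822])}
```

View pics/top0.png

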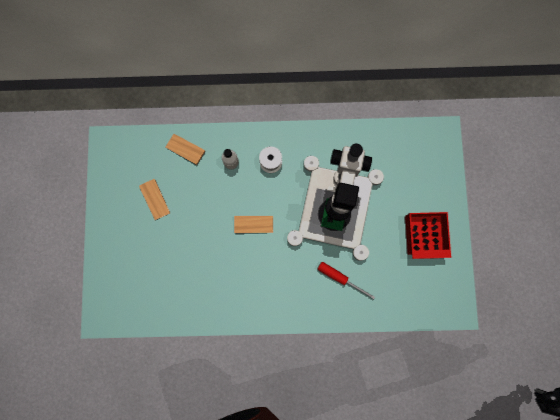

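View pics/side0.png

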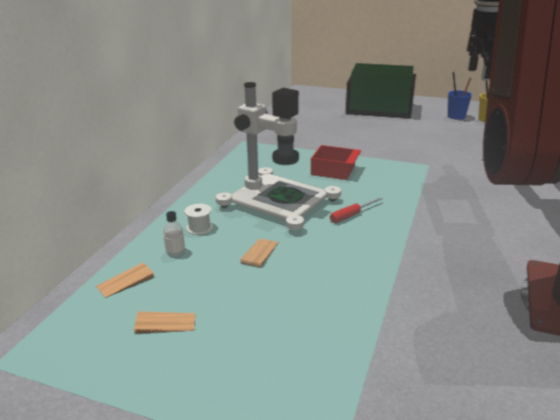

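Top view: front-left lug near (295,238), the other lugs near (361,253), (311,163) and (376,177). The near wedge is at (253,225), with lookalikes at (155,199) and (185,150). Next I'll measure these.

```bash
python3 - <<'E'
from h import *
s=pickle.load(open('pics/top0.pkl','rb'))
for n,p in dict(w=(253,225),w2=(155,199),w3=(185,150)).items():
    q=unproj(s,*p,.006); print(n,q.round(4),np.hypot(*q[:2]))
L=[unproj(s,*p,.032) for p in [(295,238),(361,253),(376,177),(311,163)]]
print(np.round(L,4)); print('ax',L[0]-L[1],L[3]-L[0])
c=s['color'][140:270,215:400,::-1]
cv2.imwrite('pics/c1.png',cv2.resize(c,None,fx=4.3,fy=4.3,interpolation=cv2.INTER_CUBIC))
hsv=cv2.cvtColor(s['color'],cv2.COLOR_RGB2HSV)
m=cv2.inRange(hsv,(5,110,90),(22,255,255)); m[:,:225]=0;m[:205]=0;m[245:]=0;m[:,280:]=0
cn=max(cv2.findContours(m,0,1)[0],key=cv2.contourArea); r=cv2.minAreaRect(cn);print(r,cv2.approxPolyDP(cn,3,True)[:,0].tolist())
print(np.round([unproj(s,*p,.0) for p in cv2.boxPoints(r)],4))
E
```

```text
w [0.6163 0.0404 0.006 ] 0.6176410005253
w2 [0.6921 0.2966 0.006 ] 0.7529508704634678
w3 [0.8231 0.2184 0.006 ] 0.8515580082736544
[[ 0.5766 -0.0666  0.032 ]
 [ 0.5345 -0.2307  0.032 ]
 [ 0.7287 -0.2793  0.032 ]
 [ 0.7706 -0.114   0.032 ]]
ax [0.04208044 0.16405662 0.        ] [ 0.19395148 -0.04734647  0.        ]
((253.5, 224.0), (16.0, 37.0), 90.0) [[235, 216], [235, 232], [272, 231], [272, 216]]
[[ 0.6422  0.0875  0.    ]
 [ 0.6396 -0.0093  0.    ]
 [ 0.5975 -0.0083  0.    ]
 [ 0.6     0.0879  0.    ]]
```

View pics/c1.png

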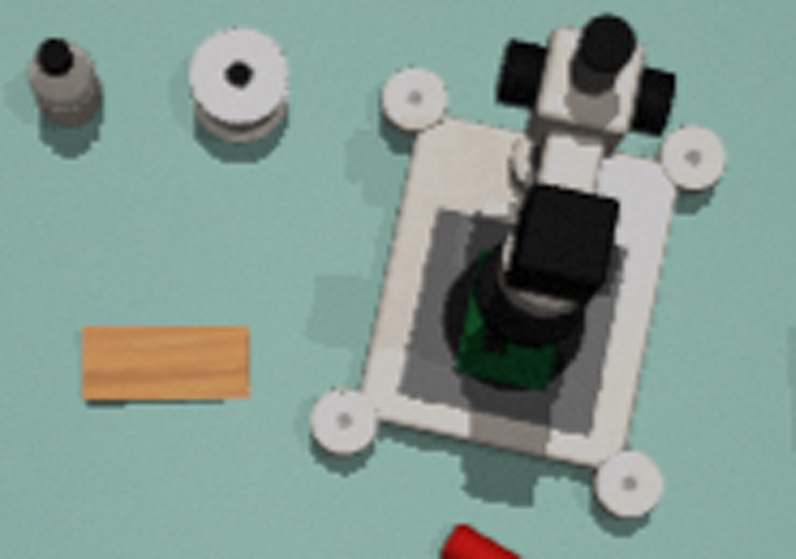

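```bash
cat >> h.py <<'E'
def go(x,y,z,ya):
    "offset/turn from present pose to world x,y,z with tool y axis at angle ya (deg)"
    o=arm.get_obs();R=np.array(o['eef_rot']);d=R.T@(np.array([x,y,z])-o['tcp_pos'])
    a=np.degrees(np.arctan2(R[1,1],R[0,1])); print('t',o['clock'],'pos',np.round(o['tcp_pos'],4),'ya',round(a,2),'F',np.round(o['ft_force'],2),'gap',round(o['finger_gap'],4),'| off',d.round(4),'turn',round((a-ya+180)%360-180,2))
E
python3 - <<'E'
from h import *
go(.45,.02,.25,-104)
s=pickle.load(open('pics/side0.pkl','rb'))
print(unproj(s,295,222,.032), unproj(s,260,252,.007))
for X in [(.5766,-.0666,.032),(.62,.04,.0065)]: print(proj(s,X))
E
```

```text
t 0.1 pos [ 0.2517 -0.5715  0.2303] ya -66.23 F [ 0.36  0.33 -0.92] gap 0.0855 | off [ 0.4199 -0.4615 -0.0188] turn 37.77
[ 0.5730819  -0.05140174  0.032     ] [0.61590025 0.04719903 0.007     ]
[295.69282611 218.38547943]
[259.46283502 250.01089407]
```

Emit:
send_rows:
  steps:
    - {"hand": 0.4, "offset": [0.42, -0.46, -0.02], "turn": 38}
    - {"hand": 0.4, "offset": [0.42, -0.46, -0.02], "turn": 38}
    - {"hand": 0.4, "offset": [0.42, -0.46, -0.02], "turn": 38}
    - {"hand": 0.4, "offset": [0.42, -0.46, -0.02], "turn": 38}
    - {"hand": 0.4, "offset": [0.42, -0.46, -0.02], "turn": 38}

```text
clock: 0.6
tcp_pos: [0.3316, -0.3337, 0.2389]
eef_rot: [[0.968, -0.251, -0.0], [-0.251, -0.968, 0.001], [-0.0, -0.001, -1.0]]
ft_force: [0.8, 0.1, 0.1]
finger_gap: 0.0336
finger_force: 0.0
```

```bash
python3 - <<'E'
from h import *
go(.45,.02,.25,-104)
E
```

```text
t 0.6 pos [ 0.3316 -0.3337  0.2389] ya -104.56 F [0.82 0.12 0.07] gap 0.0336 | off [ 0.0257 -0.3721 -0.0109] turn -0.56
```

Emit:
send_rows:
  steps:
    - {"hand": 0.4, "offset": [0.026, -0.372, -0.01], "turn": 0}
    - {"hand": 0.4, "offset": [0.026, -0.372, -0.01], "turn": 0}
    - {"hand": 0.4, "offset": [0.026, -0.372, -0.01], "turn": 0}
    - {"hand": 0.4, "offset": [0.026, -0.372, -0.01], "turn": 0}
    - {"hand": 0.4, "offset": [0.026, -0.372, -0.01], "turn": 0}

```text
clock: 1.1
tcp_pos: [0.4097, -0.0964, 0.246]
eef_rot: [[0.969, -0.246, 0.0], [-0.246, -0.969, -0.0], [0.0, 0.0, -1.0]]
ft_force: [1.3, -0.3, 0.4]
finger_gap: 0.034
finger_force: 0.0
```

```bash
python3 - <<'E'
from h import *
go(.58,.06,.25,-104)
E
```

```text
t 1.1 pos [ 0.4097 -0.0964  0.246 ] ya -104.26 F [ 1.29 -0.33  0.4 ] gap 0.034 | off [ 0.1265 -0.1935 -0.004 ] turn -0.26
```

Emit:
send_rows:
  steps:
    - {"hand": 0.4, "offset": [0.127, -0.194, -0.004], "turn": 0}
    - {"hand": 0.4, "offset": [0.127, -0.194, -0.004], "turn": 0}
    - {"hand": 0.4, "offset": [0.127, -0.194, -0.004], "turn": 0}
    - {"hand": 0.4, "offset": [0.127, -0.194, -0.004], "turn": 0}
    - {"hand": 0.4, "offset": [0.127, -0.194, -0.004], "turn": 0}

```text
clock: 1.6
tcp_pos: [0.582, 0.0612, 0.2493]
eef_rot: [[0.97, -0.244, -0.0], [-0.244, -0.97, 0.001], [-0.001, -0.0, -1.0]]
ft_force: [0.4, 0.1, 0.5]
finger_gap: 0.0341
finger_force: 0.0
```

```bash
python3 - <<'E'
from h import *
s=snap('wrist','w1')
for k in ('fov_y','cx','cy','mount'): print(k,s[k])
print({k:proj(s,X).round(1).tolist() for k,X in dict(w=(.62,.04,.0065),lug=(.5766,-.0666,.032),wthin=(.619,-.0085,.002)).items()})
go(.64,.06,.05,-104)
E
```

```text
fov_y 68.64669009380941
cx 280.36650849995425
cy 212.24859777542528
mount [[ 2.28347026e-04 -9.46149183e-01 -3.23730863e-01  8.34312210e-02]
 [ 9.99999617e-01  4.89583330e-04 -7.25516027e-04  2.14503257e-04]
 [ 8.44939630e-04 -3.23730573e-01  9.46148932e-01 -1.42833691e-01]
 [ 0.00000000e+00  0.00000000e+00  0.00000000e+00  1.00000000e+00]]
{'w': [289.7, 142.5], 'lug': [387.8, 159.0], 'wthin': [328.1, 133.1]}
t 1.65 pos [0.5839 0.0634 0.249 ] ya -104.07 F [-3.82  0.38 -0.43] gap 0.0344 | off [ 0.0551 -0.0098  0.1991] turn -0.07
```

View pics/w1.png

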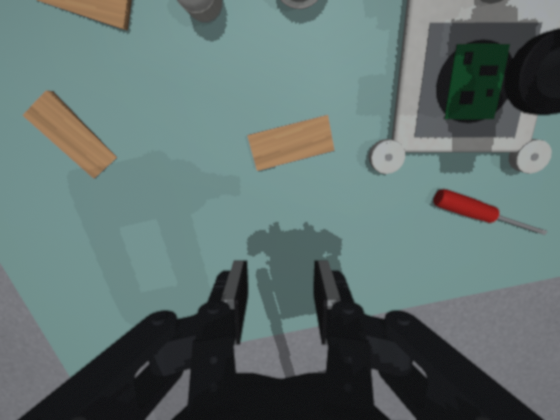

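```bash
cat >> h.py <<'E'
def wedge(s,box):
    hsv=cv2.cvtColor(s['color'],cv2.COLOR_RGB2HSV); m=cv2.inRange(hsv,(5,90,60),(24,255,255)); k=np.zeros_like(m); u0,v0,u1,v1=box; k[v0:v1,u0:u1]=m[v0:v1,u0:u1]
    cn=max(cv2.findContours(k,0,1)[0],key=cv2.contourArea); r=cv2.minAreaRect(cn); M=cv2.moments(k,True)
    P=np.array([unproj(s,*p,.006)[:2] for p in cv2.boxPoints(r)]); e=P[1]-P[0],P[2]-P[1]; L=max(e,key=np.linalg.norm)
    L=L if L[1]<0 else -L
    c=P.mean(0); print('wedge c',c.round(4),'ang',np.degrees(np.arctan2(L[1],L[0])).round(1),'size',[round(np.linalg.norm(q),4) for q in e],'m',unproj(s,M['m10']/M['m00'],M['m01']/M['m00'],.006).round(4))
E
python3 - <<'E'
from h import *
s=snap('wrist','w2'); o=arm.get_obs()
wedge(s,(220,90,370,200)); wedge(pickle.load(open('pics/top0.pkl','rb')),(225,205,280,245))
print(proj(s,(.5766,-.0666,.032)))
g=cv2.inRange(s['color'],(150,140,130),(255,255,255)); k=np.zeros_like(g); k[135:185,365:408]=g[135:185,365:408]
print(cv2.HoughCircles(cv2.GaussianBlur(s['color'][120:200,350:430].mean(2).astype(np.uint8),(3,3),0),cv2.HOUGH_GRADIENT,1,50,param1=80,param2=12,minRadius=13,maxRadius=22))
go(.673,.038,.06,-104)
E
```

```text
wedge c [0.6194 0.0383] ang -89.8 size [np.float64(0.097), np.float64(0.0426)] m [0.6197 0.0385 0.006 ]
wedge c [0.619  0.0404] ang -91.5 size [np.float64(0.0989), np.float64(0.0419)] m [0.6191 0.0405 0.006 ]
[390.40422366 160.46927814]
[[[40.5 36.5 18.1]]]
t 1.7 pos [0.5821 0.0614 0.2488] ya -104.03 F [-0.27 -0.11  0.65] gap 0.0341 | off [0.0941 0.0008 0.1887] turn -0.03
```

```bash
python3 - <<'E'
from h import *
def screw(s,u,v,r,h=12):
    # centre of white ear: threshold blob fit
    k=5; c=cv2.resize(s['color'][v-h:v+h,u-h:u+h],None,fx=k,fy=k,interpolation=cv2.INTER_CUBIC)
    H=cv2.HoughCircles(cv2.GaussianBlur(c.mean(2).astype(np.uint8),(5,5),0),cv2.HOUGH_GRADIENT,1,300,param1=80,param2=8,minRadius=int(r*k*.85),maxRadius=int(r*k*1.15))
    x,y,rr=H[0,0]; p=((x+.5)/k-.5+u-h,(y+.5)/k-.5+v-h); print(p,rr/k,unproj(s,*p,.032).round(4))
t=pickle.load(open('pics/top0.pkl','rb'));w=pickle.load(open('pics/w2.pkl','rb'))
for q in [(295,238),(361,253),(376,177),(311,163)]: screw(t,*q,7.7)
screw(w,390,158,17,26); screw(w,535,158,17,24)
E
```

```text
(np.float32(294.7), np.float32(237.3)) 7.6800003 [ 0.5784 -0.0659  0.032 ]
(np.float32(360.9), np.float32(252.1)) 7.72 [ 0.5368 -0.2306  0.032 ]
(np.float32(375.5), np.float32(175.1)) 8.24 [ 0.7337 -0.2783  0.032 ]
(np.float32(310.9), np.float32(162.3)) 7.3199997 [ 0.7724 -0.1138  0.032 ]Traceback (most recent call last):
  File "<stdin>", line 9, in <module>
  File "<stdin>", line 6, in screw
TypeError: 'NoneType' object is not subscriptable
```

Emit:
send_rows:
  steps:
    - {"hand": 0.4, "offset": [0.094, 0.001, 0.05], "turn": 0}
    - {"hand": 0.4, "offset": [0.094, 0.001, 0.1], "turn": 0}
    - {"hand": 0.4, "offset": [0.094, 0.001, 0.14], "turn": 0}
    - {"hand": 0.4, "offset": [0.094, 0.001, 0.18], "turn": 0}
    - {"hand": 0.4, "offset": [0.094, 0.001, 0.215], "turn": 0}

```text
clock: 2.2
tcp_pos: [0.6713, 0.0332, 0.0352]
eef_rot: [[0.969, -0.247, 0.0], [-0.247, -0.969, -0.0], [0.0, 0.0, -1.0]]
ft_force: [0.3, -0.1, -0.2]
finger_gap: 0.0341
finger_force: 0.0
```

```bash
python3 - <<'E'
from h import *
go(.673,.038,.01,-104)
E
```

```text
t 2.2 pos [0.6713 0.0332 0.0352] ya -104.29 F [ 0.31 -0.07 -0.21] gap 0.0341 | off [ 0.0005 -0.0051  0.0252] turn -0.29
```

Emit:
send_rows:
  steps:
    - {"hand": 0.4, "offset": [0.001, -0.005, 0.015], "turn": 0}
    - {"hand": 0.4, "offset": [0.001, -0.005, 0.025], "turn": 0}
    - {"hand": 0.4, "offset": [0.001, -0.005, 0.03], "turn": 0}
    - {"hand": 0.4, "offset": [0.001, -0.005, 0.032], "turn": 0}
    - {"hand": 0.4, "offset": [0.001, -0.005, 0.033], "turn": 0}

```text
clock: 2.7
tcp_pos: [0.6753, 0.0389, 0.0069]
eef_rot: [[0.969, -0.246, 0.004], [-0.246, -0.969, -0.0], [0.004, -0.001, -1.0]]
ft_force: [1.1, -0.3, 0.0]
finger_gap: 0.0338
finger_force: 0.0
```

Emit:
send_rows:
  steps:
    - {"hand": 0.4, "offset": [0, 0, 0.001], "turn": 0}
    - {"hand": 0.4, "offset": [0, 0, 0.001], "turn": 0}

```text
clock: 2.9
tcp_pos: [0.6742, 0.0389, 0.0044]
eef_rot: [[0.969, -0.246, 0.002], [-0.246, -0.969, -0.0], [0.002, -0.0, -1.0]]
ft_force: [-0.4, 0.0, 0.1]
finger_gap: 0.0342
finger_force: 0.0
```

Emit:
send_rows:
  steps:
    - {"hand": 0.4, "offset": [0, 0, 0.001], "turn": 0}
    - {"hand": 0.4, "offset": [0, 0, 0.001], "turn": 0}

```text
clock: 3.1
tcp_pos: [0.6735, 0.039, 0.0023]
eef_rot: [[0.969, -0.246, 0.0], [-0.246, -0.969, -0.0], [0.0, -0.0, -1.0]]
ft_force: [0.0, -0.2, 0.4]
finger_gap: 0.0342
finger_force: 0.0
```

Emit:
send_rows:
  steps:
    - {"hand": 0.4, "offset": [0, 0, 0.001], "turn": 0}
    - {"hand": 0.4, "offset": [0, 0, 0.001], "turn": 0}

```text
clock: 3.3
tcp_pos: [0.6734, 0.039, 0.001]
eef_rot: [[0.969, -0.246, -0.0], [-0.246, -0.969, 0.0], [-0.0, 0.0, -1.0]]
ft_force: [-0.2, 0.9, 0.4]
finger_gap: 0.0341
finger_force: 0.0
```

Emit:
send_rows:
  steps:
    - {"hand": 0.4, "offset": [0, 0, 0.001], "turn": 0}
    - {"hand": 0.4, "offset": [0, 0, 0.0015], "turn": 0}
    - {"hand": 0.4, "offset": [0, 0, 0.0015], "turn": 0}

```text
clock: 3.6
tcp_pos: [0.6734, 0.0389, -0.0005]
eef_rot: [[0.969, -0.246, -0.0], [-0.246, -0.969, 0.0], [-0.0, 0.0, -1.0]]
ft_force: [0.6, -0.1, 0.9]
finger_gap: 0.0344
finger_force: 0.0
```

Emit:
send_rows:
  steps:
    - {"hand": 0.4, "offset": [0, 0, 0.001], "turn": 0}
    - {"hand": 0.4, "offset": [0, 0, 0.0015], "turn": 0}
    - {"hand": 0.4, "offset": [0, 0, 0.0015], "turn": 0}

```text
clock: 3.9
tcp_pos: [0.6736, 0.039, -0.0008]
eef_rot: [[0.969, -0.246, -0.0], [-0.246, -0.969, -0.0], [-0.0, 0.0, -1.0]]
ft_force: [-3.5, -0.8, 6.1]
finger_gap: 0.0338
finger_force: 3.3
```

```bash
python3 - <<'E'
from h import *
s=snap('wrist','w3'); wedge(s,(0,0,560,330))
go(.639,.0465,0,-104)
E
```

```text
wedge c [ 0.6422 -0.0055] ang -104.2 size [np.float64(0.01), np.float64(0.0057)] m [0.6425 0.0128 0.006 ]
t 3.95 pos [ 0.6736  0.0389 -0.0007] ya -104.23 F [-3.2   0.06  7.2 ] gap 0.0339 | off [-0.0354  0.0012 -0.0007] turn -0.23
```

View pics/w3.png

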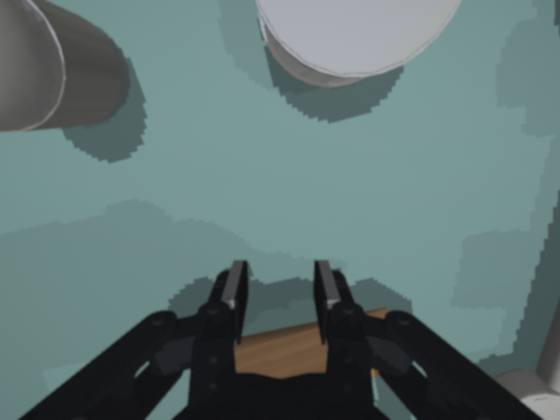

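Emit:
send_rows:
  steps:
    - {"hand": 0.4, "offset": [0, 0, -0.003], "turn": 0}
    - {"hand": 0.4, "offset": [-0.005, 0, -0.003], "turn": 0}
    - {"hand": 0.4, "offset": [-0.009, 0, -0.003], "turn": 0}
    - {"hand": 0.4, "offset": [-0.012, 0, -0.003], "turn": 0}
    - {"hand": 0.4, "offset": [-0.015, 0, -0.003], "turn": 0}

```text
clock: 4.45
tcp_pos: [0.6584, 0.0428, 0.0009]
eef_rot: [[0.969, -0.246, -0.0], [-0.246, -0.969, 0.0], [-0.0, 0.0, -1.0]]
ft_force: [0.0, 0.5, 0.0]
finger_gap: 0.0342
finger_force: 0.0
```

Emit:
send_rows:
  steps:
    - {"hand": 0.4, "offset": [-0.003, 0, 0], "turn": 0}
    - {"hand": 0.4, "offset": [-0.006, 0, 0], "turn": 0}
    - {"hand": 0.4, "offset": [-0.009, 0, 0], "turn": 0}
    - {"hand": 0.4, "offset": [-0.012, 0, 0], "turn": 0}
    - {"hand": 0.4, "offset": [-0.015, 0, 0], "turn": 0}

```text
clock: 4.95
tcp_pos: [0.6442, 0.0464, 0.0012]
eef_rot: [[0.969, -0.246, 0.0], [-0.246, -0.969, 0.0], [0.0, -0.0, -1.0]]
ft_force: [0.3, 0.3, -0.0]
finger_gap: 0.0343
finger_force: 0.1
```

```bash
python3 - <<'E'
from h import *
s=snap('top','t2'); wedge(s,(225,205,285,245))
go(.641,.047,0.0015,-104)
E
```

```text
wedge c [0.6089 0.0637] ang -97.0 size [np.float64(0.0486), np.float64(0.0658)] m [0.6075 0.0571 0.006 ]
t 5.0 pos [0.6437 0.0465 0.0011] ya -104.23 F [ 0.31 -0.31  1.14] gap 0.0341 | off [-0.0028  0.0002 -0.0004] turn -0.23
```

Emit:
send_rows:
  steps:
    - {"hand": 0.4, "offset": [-0.001, 0, 0], "turn": 0}
    - {"hand": 0.4, "offset": [-0.002, 0, 0], "turn": 0}
    - {"hand": 0.4, "offset": [-0.003, 0, 0], "turn": 0}
    - {"hand": 0.4, "offset": [-0.003, 0, 0], "turn": 0}
    - {"hand": 0.4, "offset": [-0.003, 0, 0], "turn": 0}

```text
clock: 5.5
tcp_pos: [0.6415, 0.0471, 0.0012]
eef_rot: [[0.969, -0.246, -0.0], [-0.246, -0.969, 0.0], [-0.0, 0.0, -1.0]]
ft_force: [-0.2, 0.9, 0.0]
finger_gap: 0.0343
finger_force: 0.0
```

Emit:
send_rows:
  steps:
    - {"hand": 0.4, "offset": [0.01, 0, 0], "turn": 0}
    - {"hand": 0.4, "offset": [0.02, 0, -0.02], "turn": 0}
    - {"hand": 0.4, "offset": [0.02, 0, -0.06], "turn": 0}
    - {"hand": 0.4, "offset": [0.0, 0.0, -0.1], "turn": 0}
    - {"hand": 0.4, "offset": [-0.03, -0.0, -0.14], "turn": 0}

```text
clock: 6.0
tcp_pos: [0.6136, 0.0538, 0.1429]
eef_rot: [[0.969, -0.247, 0.002], [-0.247, -0.969, -0.0], [0.002, -0.0, -1.0]]
ft_force: [-0.2, -0.0, 0.6]
finger_gap: 0.0345
finger_force: 0.0
```

Emit:
send_rows:
  steps:
    - {"hand": 0.15, "offset": [-0.04, -0.05, -0.05], "turn": -8}
    - {"hand": 0.15, "offset": [-0.07, -0.1, -0.05], "turn": -16}
    - {"hand": 0.15, "offset": [-0.07, -0.1, -0.05], "turn": -16}
    - {"hand": 0.15, "offset": [-0.07, -0.1, -0.05], "turn": -16}
    - {"hand": 0.15, "offset": [-0.07, -0.1, -0.05], "turn": -16}

```text
clock: 6.5
tcp_pos: [0.5697, 0.1691, 0.1917]
eef_rot: [[0.999, 0.033, 0.001], [0.033, -0.999, -0.0], [0.001, 0.0, -1.0]]
ft_force: [0.2, -1.1, 0.2]
finger_gap: 0.013
finger_force: 0.0
```

```bash
python3 - <<'E'
from h import *
s=snap('wrist','w4'); wedge(s,(150,0,560,290)); t=snap('top','t4');wedge(t,(225,205,285,245))
go(.61,.14,.15,-14)
E
```

```text
wedge c [0.6051 0.0458] ang -99.8 size [np.float64(0.0433), np.float64(0.0984)] m [0.6393 0.1533 0.006 ]
wedge c [0.6051 0.0473] ang -100.6 size [np.float64(0.0443), np.float64(0.1003)] m [0.6053 0.0475 0.006 ]
t 6.6 pos [0.5696 0.1677 0.1907] ya -88.27 F [-0.6  -0.25 -0.86] gap 0.0132 | off [0.0396 0.0289 0.0407] turn -74.27
```

View pics/w4.png

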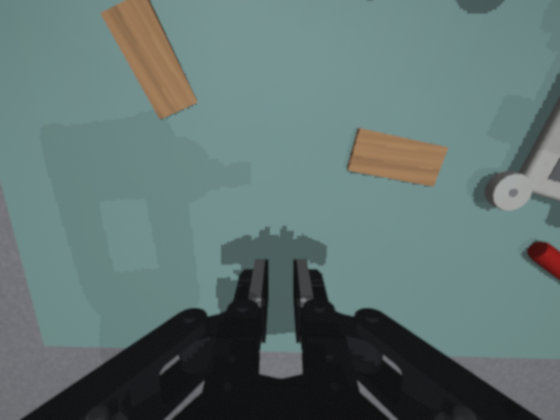

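Emit:
send_rows:
  steps:
    - {"hand": 0.15, "offset": [0, 0, 0], "turn": -75}
    - {"hand": 0.15, "offset": [0, 0, 0], "turn": -75}
    - {"hand": 0.15, "offset": [0, 0, 0], "turn": -75}
    - {"hand": 0.15, "offset": [0, 0, 0], "turn": -75}
    - {"hand": 0.15, "offset": [0, 0, 0], "turn": -75}

```text
clock: 7.1
tcp_pos: [0.5696, 0.1668, 0.1903]
eef_rot: [[0.708, 0.706, -0.001], [0.706, -0.708, -0.001], [-0.001, -0.001, -1.0]]
ft_force: [0.3, 0.1, -1.2]
finger_gap: 0.0128
finger_force: 0.0
```

```bash
python3 - <<'E'
from h import *
go(.6238,.1257,.05,-13.3)
E
```

```text
t 7.1 pos [0.5696 0.1668 0.1903] ya -45.05 F [ 0.26  0.09 -1.18] gap 0.0128 | off [0.0095 0.0675 0.1403] turn -31.75
```

Emit:
send_rows:
  steps:
    - {"hand": 0.15, "offset": [0.009, 0.067, 0.14], "turn": -32}
    - {"hand": 0.15, "offset": [0.009, 0.067, 0.14], "turn": -32}
    - {"hand": 0.15, "offset": [0.009, 0.067, 0.14], "turn": -32}
    - {"hand": 0.15, "offset": [0.009, 0.067, 0.14], "turn": -32}
    - {"hand": 0.15, "offset": [0.009, 0.067, 0.14], "turn": -32}

```text
clock: 7.6
tcp_pos: [0.621, 0.1248, 0.0469]
eef_rot: [[0.232, 0.973, -0.007], [0.973, -0.232, -0.001], [-0.002, -0.007, -1.0]]
ft_force: [0.7, 0.2, 0.4]
finger_gap: 0.0126
finger_force: 0.0
```

```bash
python3 - <<'E'
from h import *
go(.6238,.1257,.0035,-13.3)
E
```

```text
t 7.6 pos [0.621  0.1248 0.0469] ya -13.4 F [0.68 0.17 0.42] gap 0.0126 | off [0.0016 0.0028 0.0434] turn -0.1
```

Emit:
send_rows:
  steps:
    - {"hand": 0.15, "offset": [0, 0.001, 0.02], "turn": 0}
    - {"hand": 0.15, "offset": [0, 0.001, 0.035], "turn": 0}
    - {"hand": 0.15, "offset": [0, 0.001, 0.045], "turn": 0}
    - {"hand": 0.15, "offset": [0, 0.001, 0.045], "turn": 0}
    - {"hand": 0.15, "offset": [0, 0.001, 0.045], "turn": 0}

```text
clock: 8.1
tcp_pos: [0.6239, 0.1272, 0.0066]
eef_rot: [[0.23, 0.973, 0.0], [0.973, -0.23, 0.0], [0.0, 0.0, -1.0]]
ft_force: [-0.1, 0.2, 0.3]
finger_gap: 0.0124
finger_force: 0.0
```

```bash
python3 - <<'E'
from h import *
go(.5785+.075*.23,-.066+.075*.973,.0035,-13.3)
E
```

```text
t 8.1 pos [0.6239 0.1272 0.0066] ya -13.29 F [-0.12  0.22  0.28] gap 0.0124 | off [-0.1235  0.0003  0.0031] turn 0.01
```

Emit:
send_rows:
  steps:
    - {"hand": 0.15, "offset": [-0.008, 0, 0.003], "turn": 0}
    - {"hand": 0.15, "offset": [-0.016, 0, 0.003], "turn": 0}
    - {"hand": 0.15, "offset": [-0.023, 0, 0.003], "turn": 0}
    - {"hand": 0.15, "offset": [-0.029, 0, 0.003], "turn": 0}
    - {"hand": 0.15, "offset": [-0.035, 0, 0.003], "turn": 0}

```text
clock: 8.6
tcp_pos: [0.6158, 0.0924, 0.0035]
eef_rot: [[0.23, 0.973, 0.001], [0.973, -0.23, 0.0], [0.0, 0.001, -1.0]]
ft_force: [0.3, 0.8, 0.7]
finger_gap: 0.0127
finger_force: 0.3
```

Emit:
send_rows:
  steps:
    - {"hand": 0.15, "offset": [-0.008, 0, 0], "turn": 0}
    - {"hand": 0.15, "offset": [-0.016, 0, 0], "turn": 0}
    - {"hand": 0.15, "offset": [-0.024, 0, 0], "turn": 0}
    - {"hand": 0.15, "offset": [-0.03, 0, 0], "turn": 0}
    - {"hand": 0.15, "offset": [-0.035, 0, 0], "turn": 0}

```text
clock: 9.1
tcp_pos: [0.6075, 0.0583, 0.0032]
eef_rot: [[0.23, 0.973, -0.0], [0.973, -0.23, 0.0], [0.0, -0.0, -1.0]]
ft_force: [-0.4, 0.7, 0.3]
finger_gap: 0.0127
finger_force: 0.3
```

```bash
python3 - <<'E'
from h import *
s=snap('top','t5'); k=s['color'][195:265,225:345,::-1]
cv2.imwrite('pics/c5.png',cv2.resize(k,None,fx=5,fy=5,interpolation=cv2.INTER_CUBIC))
go(.5785+.075*.23,-.066+.075*.973,.0035,-13.3)
E
```

```text
t 9.15 pos [0.6074 0.0578 0.0031] ya -13.29 F [ 0.2  -0.43 -1.05] gap 0.0128 | off [-0.0521  0.0004 -0.0004] turn 0.01
```

View pics/c5.png

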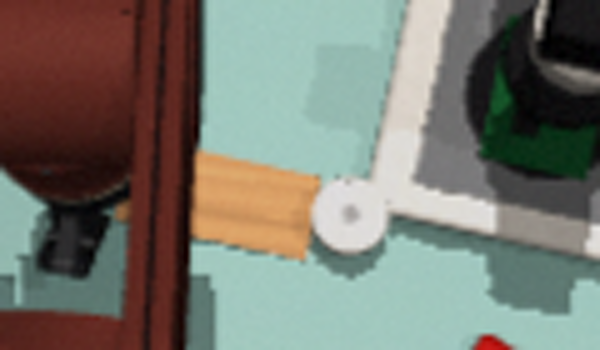

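The wedge is well aimed: its thin edge is centred near (313,218) in the crop, just touching the outline of the lug, which is centred at (350,214).

Emit:
send_rows:
  steps:
    - {"hand": 0.15, "offset": [-0.007, 0, 0], "turn": 0}
    - {"hand": 0.15, "offset": [-0.014, 0, 0], "turn": 0}
    - {"hand": 0.15, "offset": [-0.021, 0, 0], "turn": 0}
    - {"hand": 0.15, "offset": [-0.026, 0, 0], "turn": 0}
    - {"hand": 0.15, "offset": [-0.03, 0, 0], "turn": 0}

```text
clock: 9.65
tcp_pos: [0.6006, 0.0292, 0.0032]
eef_rot: [[0.23, 0.973, -0.0], [0.973, -0.23, 0.0], [-0.0, -0.0, -1.0]]
ft_force: [0.6, -0.2, 0.3]
finger_gap: 0.0124
finger_force: 0.1
```

Emit:
send_rows:
  steps:
    - {"hand": 0.15, "offset": [-0.003, 0, 0], "turn": 0}
    - {"hand": 0.15, "offset": [-0.006, 0, 0], "turn": 0}
    - {"hand": 0.15, "offset": [-0.009, 0, 0], "turn": 0}
    - {"hand": 0.15, "offset": [-0.012, 0, 0], "turn": 0}
    - {"hand": 0.15, "offset": [-0.014, 0, 0], "turn": 0}

```text
clock: 10.15
tcp_pos: [0.5975, 0.016, 0.0032]
eef_rot: [[0.229, 0.973, -0.0], [0.973, -0.229, 0.0], [-0.0, -0.0, -1.0]]
ft_force: [0.7, 0.0, -0.4]
finger_gap: 0.0129
finger_force: 0.1
```

Emit:
send_rows:
  steps:
    - {"hand": 0.15, "offset": [-0.001, 0, 0], "turn": 0}
    - {"hand": 0.15, "offset": [-0.002, 0, 0], "turn": 0}
    - {"hand": 0.15, "offset": [-0.002, 0, 0], "turn": 0}

```text
clock: 10.45
tcp_pos: [0.5971, 0.0141, 0.0032]
eef_rot: [[0.229, 0.973, -0.0], [0.973, -0.229, -0.0], [-0.0, -0.0, -1.0]]
ft_force: [-0.7, 0.4, -0.1]
finger_gap: 0.0131
finger_force: 0.0
```

```bash
python3 - <<'E'
from h import *
go(.5785+.075*.23,-.066+.075*.973,.0035,-13.3)
E
```

```text
t 10.45 pos [0.5971 0.0141 0.0032] ya -13.26 F [-0.67  0.42 -0.14] gap 0.0131 | off [-0.0073  0.0003 -0.0003] turn 0.04
```

Emit:
send_rows:
  steps:
    - {"hand": 0.15, "offset": [-0.001, 0, 0], "turn": 0}
    - {"hand": 0.15, "offset": [-0.002, 0, 0], "turn": 0}
    - {"hand": 0.15, "offset": [-0.002, 0, 0], "turn": 0}

```text
clock: 10.75
tcp_pos: [0.5966, 0.0123, 0.0032]
eef_rot: [[0.229, 0.973, 0.0], [0.973, -0.229, 0.0], [0.0, 0.0, -1.0]]
ft_force: [1.1, 0.9, 0.5]
finger_gap: 0.0126
finger_force: 0.2
```

Emit:
send_rows:
  steps:
    - {"hand": 0.15, "offset": [-0.001, 0, 0], "turn": 0}
    - {"hand": 0.15, "offset": [-0.002, 0, 0], "turn": 0}
    - {"hand": 0.15, "offset": [-0.002, 0, 0], "turn": 0}

```text
clock: 11.05
tcp_pos: [0.5962, 0.0104, 0.0032]
eef_rot: [[0.229, 0.973, 0.0], [0.973, -0.229, 0.0], [0.0, 0.0, -1.0]]
ft_force: [-0.1, 1.3, 0.1]
finger_gap: 0.0127
finger_force: 1.0
```

Emit:
send_rows:
  steps:
    - {"hand": 0.15, "offset": [-0.001, 0, 0], "turn": 0}
    - {"hand": 0.15, "offset": [-0.001, 0, 0], "turn": 0}

```text
clock: 11.25
tcp_pos: [0.596, 0.0095, 0.0032]
eef_rot: [[0.229, 0.973, 0.0], [0.973, -0.229, 0.0], [0.0, 0.0, -1.0]]
ft_force: [1.2, 2.7, -0.3]
finger_gap: 0.0126
finger_force: 1.5
```

Emit:
send_rows:
  steps:
    - {"hand": 0.15, "offset": [-0.001, 0, 0], "turn": 0}
    - {"hand": 0.15, "offset": [-0.001, 0, 0], "turn": 0}

```text
clock: 11.45
tcp_pos: [0.5958, 0.0085, 0.0032]
eef_rot: [[0.229, 0.973, 0.0], [0.973, -0.229, 0.0], [0.0, 0.0, -1.0]]
ft_force: [1.2, 3.6, 0.5]
finger_gap: 0.0123
finger_force: 2.0
```

Emit:
send_rows:
  steps:
    - {"hand": 0.15, "offset": [-0.001, 0, 0], "turn": 0}
    - {"hand": 0.15, "offset": [-0.001, 0, 0], "turn": 0}

```text
clock: 11.65
tcp_pos: [0.5955, 0.0076, 0.0032]
eef_rot: [[0.229, 0.973, 0.0], [0.973, -0.229, 0.0], [0.0, 0.0, -1.0]]
ft_force: [1.9, 4.3, 0.6]
finger_gap: 0.0129
finger_force: 2.4
```

```bash
python3 - <<'E'
from h import *
go(.5785+.075*.23,-.066+.075*.973,.0035,-13.3)
E
```

```text
t 11.65 pos [0.5955 0.0076 0.0032] ya -13.26 F [1.85 4.35 0.58] gap 0.0129 | off [-0.0006  0.0004 -0.0003] turn 0.04
```

Emit:
send_rows:
  steps:
    - {"hand": 0.15, "offset": [-0.001, 0, 0], "turn": 0}
    - {"hand": 0.15, "offset": [-0.001, 0, 0], "turn": 0}

```text
clock: 11.85
tcp_pos: [0.5954, 0.0068, 0.0032]
eef_rot: [[0.229, 0.973, 0.0], [0.973, -0.229, 0.001], [0.001, 0.0, -1.0]]
ft_force: [0.7, 4.9, 0.1]
finger_gap: 0.0129
finger_force: 2.8
```

Emit:
send_rows:
  steps:
    - {"hand": 0.15, "offset": [-0.0007, 0, 0], "turn": 0}
    - {"hand": 0.15, "offset": [-0.0007, 0, 0], "turn": 0}

```text
clock: 12.05
tcp_pos: [0.5952, 0.0064, 0.0032]
eef_rot: [[0.229, 0.973, 0.0], [0.973, -0.229, 0.001], [0.001, 0.0, -1.0]]
ft_force: [2.2, 6.7, -0.7]
finger_gap: 0.0128
finger_force: 3.2
```

Emit:
send_rows:
  steps:
    - {"hand": 0.15, "offset": [0.003, 0, 0], "turn": 0}
    - {"hand": 0.15, "offset": [0.012, 0, 0], "turn": 0}
    - {"hand": 0.15, "offset": [0.03, 0, -0.01], "turn": 0}
    - {"hand": 0.15, "offset": [0.04, 0, -0.05], "turn": 0}
    - {"hand": 0.15, "offset": [0.05, 0, -0.1], "turn": 0}

```text
clock: 12.55
tcp_pos: [0.6046, 0.0558, 0.1013]
eef_rot: [[0.229, 0.973, -0.005], [0.973, -0.229, -0.0], [-0.001, -0.005, -1.0]]
ft_force: [0.7, -0.1, 0.5]
finger_gap: 0.0127
finger_force: 0.0
```

Emit:
send_rows:
  steps:
    - {"hand": 0, "offset": [0.05, -0.03, 0], "turn": 0}
    - {"hand": 0, "offset": [0.06, -0.03, 0], "turn": 0}
    - {"hand": 0, "offset": [0.06, -0.03, 0], "turn": 0}

```text
clock: 12.85
tcp_pos: [0.5907, 0.1229, 0.103]
eef_rot: [[0.225, 0.974, 0.001], [0.974, -0.225, 0.0], [0.0, 0.001, -1.0]]
ft_force: [-0.3, -0.8, -1.0]
finger_gap: -0.0001
finger_force: 0.0
```

```bash
python3 - <<'E'
from h import *
def ear(s,u,v,r,h=12):
    k=5; c=cv2.resize(s['color'][v-h:v+h,u-h:u+h],None,fx=k,fy=k,interpolation=cv2.INTER_CUBIC)
    H=cv2.HoughCircles(cv2.GaussianBlur(c.mean(2).astype(np.uint8),(5,5),0),cv2.HOUGH_GRADIENT,1,300,param1=80,param2=8,minRadius=int(r*k*.85),maxRadius=int(r*k*1.15))
    if H is None: return print('none')
    x,y,rr=H[0,0]; p=((x+.5)/k-.5+u-h,(y+.5)/k-.5+v-h); print(p,unproj(s,*p,.032).round(4))
a=pickle.load(open('pics/top0.pkl','rb')); s=snap('top','t6'); wedge(s,(225,205,330,250))
for q in [(295,238),(361,253),(376,177),(311,163)]: ear(s,*q,7.7)
d=np.abs(a['color'].astype(int)-s['color']).sum(2)[130:290,290:400]; print('diff',(d>90).sum())
w=snap('wrist','w6'); b=snap('side','s6')
cv2.imwrite('pics/c6.png',np.hstack([cv2.resize(s['color'][200:265,240:320],None,fx=5,fy=5),cv2.resize(b['color'][180:245,240:320],None,fx=5,fy=5)])[:,:,::-1])
go(.5785,-.066,.10,-13.3)
E
```

```text
wedge c [ 0.5789 -0.0502] ang -103.9 size [np.float64(0.0439), np.float64(0.0993)] m [ 0.5784 -0.0396  0.006 ]
(np.float32(294.5), np.float32(237.5)) [ 0.5779 -0.0654  0.032 ]
(np.float32(360.7), np.float32(252.1)) [ 0.5368 -0.2301  0.032 ]
(np.float32(375.7), np.float32(176.1)) [ 0.7311 -0.2787  0.032 ]
(np.float32(310.9), np.float32(162.5)) [ 0.7719 -0.1138  0.032 ]
diff 312
t 13.0 pos [0.5907 0.1194 0.1016] ya -13.22 F [-0.2  -1.02  0.38] gap -0.0001 | off [-0.1833  0.0305  0.0018] turn 0.08
```

View pics/c6.png

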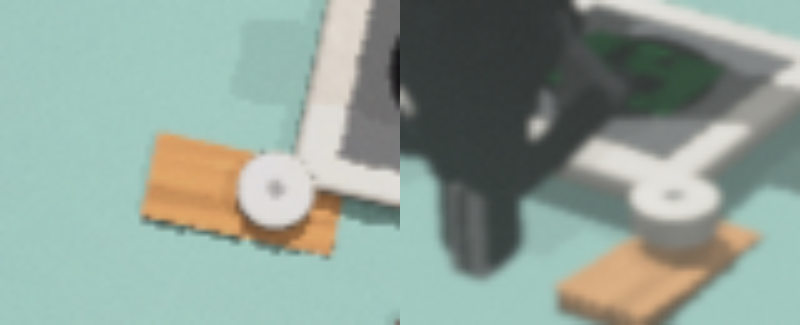

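The wedge sits centred under the foot and the microscope hasn't moved (lugs within 0.6 mm, apart from one noisy fit). Next, pressing the corner.

Emit:
send_rows:
  steps:
    - {"hand": 0, "offset": [-0.05, 0.008, 0], "turn": 0}
    - {"hand": 0, "offset": [-0.1, 0.018, 0], "turn": 0}
    - {"hand": 0, "offset": [-0.14, 0.024, 0], "turn": 0}
    - {"hand": 0, "offset": [-0.183, 0.03, 0.02], "turn": 0}
    - {"hand": 0, "offset": [-0.183, 0.03, 0.045], "turn": 0}

```text
clock: 13.5
tcp_pos: [0.5792, -0.0724, 0.058]
eef_rot: [[0.236, 0.972, 0.003], [0.972, -0.236, -0.003], [-0.002, 0.004, -1.0]]
ft_force: [0.0, 0.6, -0.2]
finger_gap: -0.0002
finger_force: 0.0
```

Emit:
send_rows:
  steps:
    - {"hand": 0, "offset": [0, 0, 0.01], "turn": 0}
    - {"hand": 0, "offset": [0, 0, 0.017], "turn": 0}
    - {"hand": 0, "offset": [0, 0, 0.017], "turn": 0}

```text
clock: 13.8
tcp_pos: [0.5776, -0.065, 0.0392]
eef_rot: [[0.229, 0.973, -0.002], [0.973, -0.229, 0.001], [0.0, -0.002, -1.0]]
ft_force: [-0.5, 0.1, 0.1]
finger_gap: -0.0001
finger_force: 0.0
```

```bash
python3 - <<'E'
from h import *
go(.5782,-.066,.032,-13.3)
E
```

```text
t 13.8 pos [ 0.5776 -0.065   0.0392] ya -13.23 F [-0.55  0.07  0.08] gap -0.0001 | off [-0.0009  0.0008  0.0072] turn 0.07
```

Emit:
send_rows:
  steps:
    - {"hand": 0, "offset": [0, 0, 0.002], "turn": 0}
    - {"hand": 0, "offset": [0, 0, 0.004], "turn": 0}
    - {"hand": 0, "offset": [0, 0, 0.005], "turn": 0}
    - {"hand": 0, "offset": [0, 0, 0.005], "turn": 0}

```text
clock: 14.2
tcp_pos: [0.5786, -0.0652, 0.0356]
eef_rot: [[0.229, 0.973, 0.001], [0.973, -0.229, -0.0], [-0.0, 0.001, -1.0]]
ft_force: [-0.6, 0.2, -0.0]
finger_gap: -0.0002
finger_force: 0.0
```

Emit:
send_rows:
  steps:
    - {"hand": 0, "offset": [0, 0, 0.001], "turn": 0}
    - {"hand": 0, "offset": [0, 0, 0.001], "turn": 0}

```text
clock: 14.4
tcp_pos: [0.5783, -0.0655, 0.0343]
eef_rot: [[0.229, 0.973, 0.0], [0.973, -0.229, -0.0], [0.0, 0.0, -1.0]]
ft_force: [0.3, -0.4, 0.5]
finger_gap: 0.0002
finger_force: 0.0
```

Emit:
send_rows:
  steps:
    - {"hand": 0, "offset": [0, 0, 0.001], "turn": 0}
    - {"hand": 0, "offset": [0, 0, 0.001], "turn": 0}

```text
clock: 14.6
tcp_pos: [0.5782, -0.0655, 0.0331]
eef_rot: [[0.229, 0.973, -0.0], [0.973, -0.229, 0.0], [0.0, -0.0, -1.0]]
ft_force: [-0.0, 0.6, -0.2]
finger_gap: -0.0001
finger_force: 0.0
```

Emit:
send_rows:
  steps:
    - {"hand": 0, "offset": [0, 0, 0.001], "turn": 0}
    - {"hand": 0, "offset": [0, 0, 0.001], "turn": 0}

```text
clock: 14.8
tcp_pos: [0.5782, -0.0655, 0.032]
eef_rot: [[0.229, 0.973, -0.0], [0.973, -0.229, 0.0], [0.0, -0.0, -1.0]]
ft_force: [-0.0, -0.5, 0.3]
finger_gap: -0.0
finger_force: 0.0
```

Emit:
send_rows:
  steps:
    - {"hand": 0, "offset": [0, 0, 0.001], "turn": 0}
    - {"hand": 0, "offset": [0, 0, 0.001], "turn": 0}

```text
clock: 15.0
tcp_pos: [0.5784, -0.0656, 0.0315]
eef_rot: [[0.229, 0.973, 0.0], [0.973, -0.229, -0.0], [-0.0, 0.0, -1.0]]
ft_force: [-0.4, 0.7, 2.9]
finger_gap: -0.0003
finger_force: 1.5
```

Emit:
send_rows:
  steps:
    - {"hand": 0, "offset": [0, 0, 0.001], "turn": 0}
    - {"hand": 0, "offset": [0, 0, 0.001], "turn": 0}

```text
clock: 15.2
tcp_pos: [0.5785, -0.0656, 0.0314]
eef_rot: [[0.229, 0.973, -0.0], [0.973, -0.229, -0.0], [-0.0, -0.0, -1.0]]
ft_force: [-4.6, 1.6, 9.0]
finger_gap: 0.0002
finger_force: 4.9
```

Emit:
send_rows:
  steps:
    - {"hand": 0, "offset": [0, 0, 0.0005], "turn": 0}
    - {"hand": 0, "offset": [0, 0, 0.0005], "turn": 0}

```text
clock: 15.4
tcp_pos: [0.5785, -0.0655, 0.0313]
eef_rot: [[0.229, 0.973, -0.0], [0.973, -0.229, -0.0], [-0.0, -0.0, -1.0]]
ft_force: [-5.8, 1.5, 12.6]
finger_gap: 0.0001
finger_force: 6.4
```

Emit:
send_rows:
  steps:
    - {"hand": 0, "offset": [0, 0, -0.0003], "turn": 0}
    - {"hand": 0, "offset": [0, 0, -0.0003], "turn": 0}
    - {"hand": 0, "offset": [0, 0, -0.0003], "turn": 0}
    - {"hand": 0, "offset": [0, 0, -0.0003], "turn": 0}
    - {"hand": 0, "offset": [0, 0, -0.0003], "turn": 0}

```text
clock: 15.9
tcp_pos: [0.5785, -0.0655, 0.0313]
eef_rot: [[0.229, 0.973, 0.0], [0.973, -0.229, -0.0], [-0.0, 0.0, -1.0]]
ft_force: [-4.9, 1.6, 10.3]
finger_gap: -0.0002
finger_force: 5.4
```

Emit:
send_rows:
  steps:
    - {"hand": 0, "offset": [0, 0, -0.002], "turn": 0}
    - {"hand": 0, "offset": [0, 0, -0.005], "turn": 0}
    - {"hand": 0, "offset": [0, 0, -0.02], "turn": 0}
    - {"hand": 0, "offset": [0, 0, -0.06], "turn": 0}
    - {"hand": 0, "offset": [0.05, 0, -0.07], "turn": 0}

```text
clock: 16.4
tcp_pos: [0.5923, -0.0224, 0.1051]
eef_rot: [[0.235, 0.972, 0.007], [0.972, -0.235, -0.003], [-0.002, 0.007, -1.0]]
ft_force: [3.2, 0.5, 0.6]
finger_gap: 0.0001
finger_force: 0.0
```

Emit:
send_rows:
  steps:
    - {"hand": 0, "offset": [0.05, -0.02, -0.02], "turn": 0}
    - {"hand": 0, "offset": [0.1, -0.04, -0.04], "turn": 0}
    - {"hand": 0, "offset": [0.14, -0.05, -0.04], "turn": 0}
    - {"hand": 0, "offset": [0.14, -0.05, -0.04], "turn": 0}
    - {"hand": 0, "offset": [0.14, -0.05, -0.04], "turn": 0}

```text
clock: 16.9
tcp_pos: [0.5731, 0.1314, 0.1409]
eef_rot: [[0.226, 0.974, 0.001], [0.974, -0.226, -0.0], [0.0, 0.001, -1.0]]
ft_force: [-0.2, 0.1, -0.0]
finger_gap: -0.0003
finger_force: 0.0
```

```bash
python3 - <<'E'
from h import *
a=pickle.load(open('pics/t6.pkl','rb')); s=snap('top','t7'); wedge(s,(225,205,330,250))
print('diff',(np.abs(a['color'].astype(int)-s['color']).sum(2)[130:290,285:400]>90).sum())
go(.5785,-.066,.10,-13.3)
b=snap('side','s7'); cv2.imwrite('pics/c7.png',np.hstack([cv2.resize(s['color'][200:265,240:320],None,fx=5,fy=5),cv2.resize(b['color'][180:245,240:320],None,fx=5,fy=5)])[:,:,::-1])
E
```

```text
wedge c [ 0.5789 -0.0502] ang -103.9 size [np.float64(0.0439), np.float64(0.0993)] m [ 0.5784 -0.0395  0.006 ]
diff 1
t 16.95 pos [0.573  0.13   0.1403] ya -13.18 F [ 0.63  0.23 -0.73] gap 0.0005 | off [-0.1896  0.05    0.0404] turn 0.12
```

View pics/c7.png

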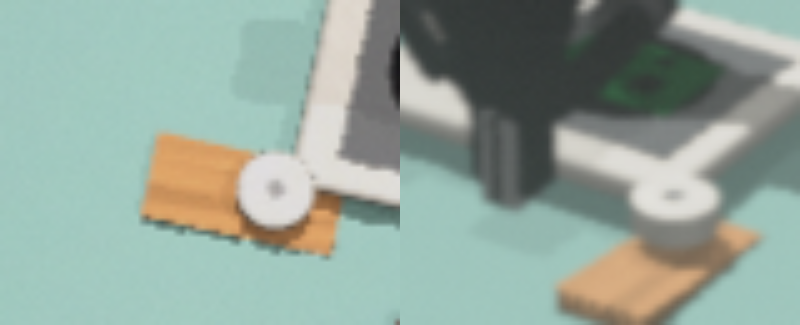

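The wedge and microscope look the same as before the press, and the arm is clear of everything. I'm handing the job in.

```bash
python3 -c "
from bench import arm
print(arm.finish_job())"
```

```text
the job is handed in; nothing more can be done
None
```

The wedge is seated snugly under the bare foot (pushed to about 6–7 N) without moving the microscope; the corner held firm under a press of about 10–12 N, and the job is handed in at about 17 s.

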